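# Let down the heavy lid of a transport case and press it shut

## Task

Close up the black transport case. Its heavy lid carries a screen and stands open: bring it over by its orange grab lip and let it down gently onto its rubber seal, held back all the way so that it never drops or slams, then press its front edge down, firmly but no harder than it needs, until the catch snaps in and holds it shut. Leave the case's contents and everything around it as they are.

Things in the scene. Friction and masses are not known exactly. Their poses are not given: they have to be found in the camera images.
- case: base of the black transport case, fixed to the table: 220 deep (own x), 340 wide (own y), 90 high. Origin: centre of its underside, z up. Its front, where the lid's free edge comes down, looks along own -x (roughly to the robot's right). Below and in front of the lip nothing stands out from the front wall by more than 10
- hinge (a point): middle of the lid's hinge axis, on the case's rear rim: own x = +110 of the case, height 90. Axes as the case's; the hinge axis runs along y
- lid (a joint): hinge angle of the lid, rad: 0 rim on rim, 1.57 upright, 1.75 back on its stop. Lid about 1.5 kg (up to 15 % more or less). The hinge is a little stiff: between about 1.15 and 1.4 the lid stays where it is put; farther back it may lean to its stop; below about 1.0 to 1.1 it falls by itself, ever harder (6 to 8 N at the lip to hold it level). Closing faster than 2 rad/s is a drop, faster than 1.2 rad/s below 0.2 rad a slam
- lip (a point): centre of the orange grab lip, a flat plate going on from the middle of the lid's front wall: 35 long (away from the hinge), 120 wide (along the hinge), 10 thick, underside in the rim plane, which holds the hinge axis. Site at mid length and thickness, 237.5 from the hinge. Axes are the lid's: -x from hinge to lip, y along the hinge, z to the lid's outside (up when shut)
- press_point (a point): on the outside (top, when shut) of the lid, at mid width, 200 from the hinge axis and 45 from the rim plane, 20 behind the front wall: flat, the place to press the lid down. Axes as lip. The lid is 220 from hinge to front wall, 340 wide, 45 thick. The lid and its screen stand no push above 30 N
- seal (a point): middle of the top of the thick black rubber seal strip on the case's front rim, 14 above the rim when free; it gives springily. A lid let down on it rests, unlatched, at 0.035 to 0.06 rad
- catch_slot (a point): slot in the middle of the case's front rim where a bar under the lid goes into a self-acting spring catch. The catch's height is adjustable and not known: pressed at press_point with some 5 to 18 N the lid snaps in (at 0.005 to 0.027 rad) and is held; 1 mm lower is a hard stop, where force rises steeply. Let go before it has snapped in, the lid springs back to over 0.03 rad
- radio_a: handheld radio standing on the table behind the case: body 36 x 56 x 125, 210 high with its stub antenna; origin at the centre of its underside
- radio_b: a second handheld radio like radio_a, standing beside it
- spare_battery: black battery pack 52 x 104 x 36 lying on the table; origin at the centre of its underside
- mouse: white computer mouse 105 x 60 x 33 on the table; origin at the centre of its underside
- tape: roll of yellow tape lying flat, 96 across, 25 high; origin at the centre of its underside
- mug: blue mug, 80 across, 95 high; origin at the centre of its underside
- screwdriver: screwdriver lying on the table; origin under its middle
- stowed_battery: battery pack 52 x 104 x 36 lying in its pocket of the case's foam; it stays there
There are look-alikes about, which are no part of the job. What is shaped like the stowed_battery but pink or purple is not meant.

How it is judged:
By the outcome, as a careful person would: the job done as asked, in the order asked, and still so for the second after the job is handed in, with the robot touching nothing.
It also fails if it takes over 67 s, if anything falls off the work surface, if the arm or the gripper's body presses on something with over 40 N, if the wrist force passes 120 N, or if a joint passes its speed limit or range.

## Robot

A 6-joint arm with a two-finger parallel gripper is mounted at the origin on the work surface. World frame = base frame: x ahead of the robot, y to its left, z up, the work surface at z = 0. Lengths are in m, angles in rad, forces in N, time in s.
With the tool pointing down it reaches from about 0.325 to 1 m from the base axis. Payload 5.1 kg.
Tool frame: the origin (TCP) lies midway between the tips of the shut fingers; the grasp point (between the pads) lies 19 mm behind it (r.grip_point_offset is the distance from the TCP to the grasp point, in m); z points along the fingers, y is the line along which they close (so a half turn about z gives the same grasp; the last joint's range is limited). The gripper opens to 85 mm and grips with 20 to 120 N. Pads are 22 mm wide; open, the fingers measure 114 mm over their backs; the gripper's body (76 mm by 85 mm) begins 54 mm behind the grasp point. The pads swing forward as they close: fully open they stand 13 mm farther back than shut.
Start: joints at [1.02, 0.124, 1.65, -0, 1.367, -0.083], TCP at [0.293, 0.58, 0.231] pointing down, gripper open.
Joint ranges: [-2.61, 2.61], [-1.02, 2.33], [0.03, 2.71], [-1.35, 4.49], [0.32, 2.68], [-2.91, 2.91]. Speed limits (rad/s): [2.57, 2.57, 3.14, 3.14, 3.14, 3.14].

## Interface

Orientations are given as [roll, pitch, yaw] about the fixed x, y, z axes, in that order (R = Rz(yaw) Ry(pitch) Rx(roll)).
In Python, from plant import r gives the robot as it stands.
- The arm moves only by the tool carry_out, never from a script. Its argument "moves" is a list of rows, each a list of 7 numbers: the turn, a rotation vector about the tool's x, y, z in degrees, then the shift along the tool's x, y, z in m, then the closure, from 0 (fully open) to 1 (shut). In form: [[wx, wy, wz, tx, ty, tz, hand], ...]. A call has 1 to 8 rows; each row is the pose to reach, as a shift and turn from the pose commanded when the call began, along the tool's axes at that moment; what a row does not reach only later rows make up. A row lasts 1/10 s, in which the tool goes at most 50 mm and 8.59 degrees, less where a joint would pass 70% of its speed; a pose out of reach is approached as far as the arm can. A call with a gripper value outside its range is refused whole. The fingers move at their own pace and stop on an object; "grip_force" is the grip in N (left out, the last holds). Time passes only in rows, so rows that repeat a pose let the fingers close. It gives the time, the measured TCP pose, the force, the opening and the grip force at its end, in the units of the state.
- r.get_obs(): the state, without advancing time (a new reading comes with each control period).
- r.snapshot(name): name is "side" or "top"; returns (picture, depth): 384x512x3 uint8, red, green, blue; 384x512 float32, m along the optical axis (not along the pixel's ray), 0 where there is no reading.
- r.camera_params(name): a dict with "camera_matrix" (3x3 intrinsics, pixels), "k1" (the pictures are not rectified: a ray, as slopes to the right and down, at radius r is drawn at 1 + k1 r^2 times it, then the intrinsics apply), "rvec" (rotation vector, rad) and "tvec" (3), from world to camera coordinates, as OpenCV has them. Camera axes: x right, y down, z forward; pixel columns grow to the right and rows downward; lengths in m; the calibration is good to about 2 mm. A picture is of the moment at which its call begins. camera_params takes no time and is no camera call.
- r.hand_in(): hands the job in; it is judged then, once.
Trained networks look in the newest picture that a camera, given by its name, has taken for a name from the list of things; names that differ only in an ending like _2 or _b are one class to them, and where a whole thing is asked for, a point or a joint stands for the part that bears it (a point fixed in the world has none). Each returns a list of dicts, best first, with "conf" (0 to 1); they miss things now and then, are a little off and sometimes report something else, mostly with a low value. They report only what shows in the picture. A call takes as long as a camera call. They do not tell look-alikes from the thing itself.
- r.trace(name, camera): "region" (384x512 bool, what is visible of it) and "extent" ([left, top, right, bottom] in pixels, round what is visible of it).
- r.tip_of(name, camera): "pixel" ([row, column] in pixels: a listed point, or the origin of a listed thing).
The state is a dict: "t": time; "qpos": joint angles; "dq": joint speeds; "tau": joint torques, N m; "position": TCP position; "ee_rot": TCP orientation; "contact_force": force on the tool from outside, world axes, zero at the start; "wrist_torque": the same for the moment, N m; "grip_width": finger opening in m; "gripper_force": force on a finger pad.
Only numpy, scipy, OpenCV 4.12 (cv2) and the standard library are available. Lean on these libraries where they do the work, as an engineer would, in place of code of your own. Each camera call takes 0.05 s, during which the arm holds its last target. There are 200 camera calls.

## Working session

There is one attempt and no reset: what is moved stays moved. The work goes in short steps, Python scripts to look and compute and a tool call to move; the robot and the scene stay as the last step left them, time stands still between calls to the robot, and variables do not carry over. Pictures are saved under pics/ and viewed, at most 10 in all, crops included, and the job is handed in when it is done.

Besides the shell and the picture viewer there is one more tool, called after ">>>" as name([rows], argument=value, ...), one row to a line, values as JSON. carry_out: Moves the arm, as the interface text tells. Its arguments: {"type":"object","properties":{"moves":{"type":"array"},"grip_force":{"type":"number"}},"required":["moves"]}

```bash
ls; mkdir -p pics; python3 - <<'E'
from plant import r
import cv2,numpy as np
o=r.get_obs()
for k in o: print(k,np.round(o[k],3))
for c in("side","top"):
    im,d=r.snapshot(c); cv2.imwrite(f"pics/{c}0.png",im[:,:,::-1]); np.save(f"pics/{c}0.npy",d)
    p=r.camera_params(c); print(c,p)
    for n in("case","hinge","lip","press_point","seal","catch_slot"):
        print(n,[(np.round(x["pixel"],1).tolist(),round(x["conf"],2)) for x in r.tip_of(n,c)[:2]])
E
```

```text
pics
t 0.0
qpos [ 1.02   0.125  1.652  0.     1.367 -0.083]
dq [-0.001  0.     0.002 -0.001 -0.001 -0.   ]
tau [-0.0000e+00 -4.2363e+01 -3.6544e+01 -0.0000e+00  7.0000e-03  0.0000e+00]
position [0.293 0.58  0.23 ]
ee_rot [-3.14  -0.     2.674]
contact_force [ 0.502 -0.634  0.067]
wrist_torque [ 0.02  -0.026 -0.036]
gripper_force 0.0
grip_width 0.085
side {'camera_matrix': array([[375.96062017,   0.        , 254.00681529],
       [  0.        , 375.96062017, 198.93505204],
       [  0.        ,   0.        ,   1.        ]]), 'k1': -0.010966020839565197, 'rvec': array([ 1.98802495, -0.66451596,  0.42458775]), 'tvec': array([-0.36049591,  0.24066692,  0.85389996])}
case [([216.4, 270.2], 0.7), ([330.7, 272.9], 0.17)]
hinge [([216.2, 250.4], 0.58), ([181.2, 244.0], 0.55)]
lip [([107.5, 236.5], 0.67)]
press_point [([116.8, 231.4], 0.94)]
seal [([199.2, 301.5], 0.7)]
catch_slot [([198.5, 296.4], 0.78)]
top {'camera_matrix': array([[409.73936159,   0.        , 257.48024544],
       [  0.        , 409.73936159, 186.75485268],
       [  0.        ,   0.        ,   1.        ]]), 'k1': -0.135005280923137, 'rvec': array([ 2.06178929, -2.16891029,  0.22655573]), 'tvec': array([0.03669866, 0.51451269, 1.26378226])}
case [([173.5, 239.6], 0.62)]
hinge [([172.7, 206.3], 0.88)]
lip [([153.3, 177.9], 0.92)]
press_point [([159.9, 164.3], 0.95)]
seal []
catch_slot [([157.4, 265.6], 0.55)]
```

```bash
python3 - <<'E'
import cv2,numpy as np
a=cv2.imread("pics/side0.png");b=cv2.imread("pics/top0.png")
cv2.imwrite("pics/both0.png",cv2.resize(np.vstack([a,b]),(800,1200))[:600]);cv2.imwrite("pics/b1.png",cv2.resize(b,(800,600)))
E
```

```text
(no output)
```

View pics/both0.png

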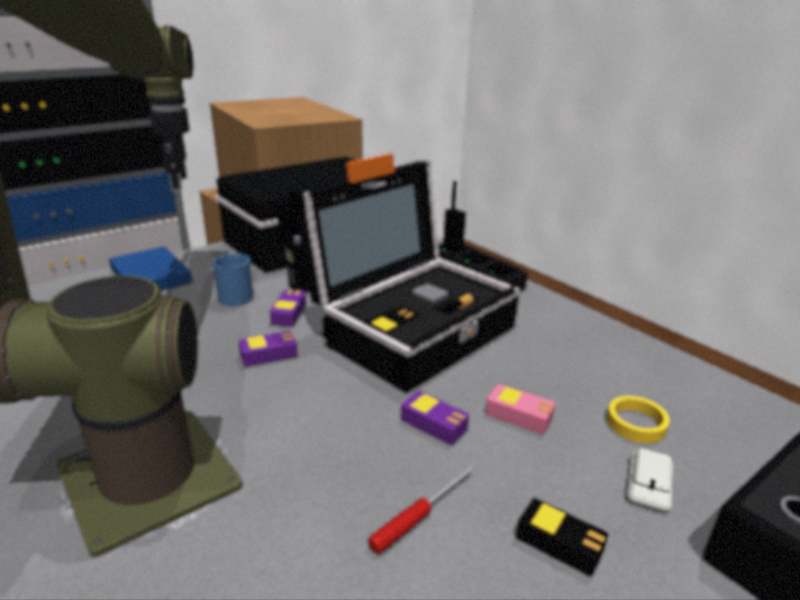

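View pics/b1.png

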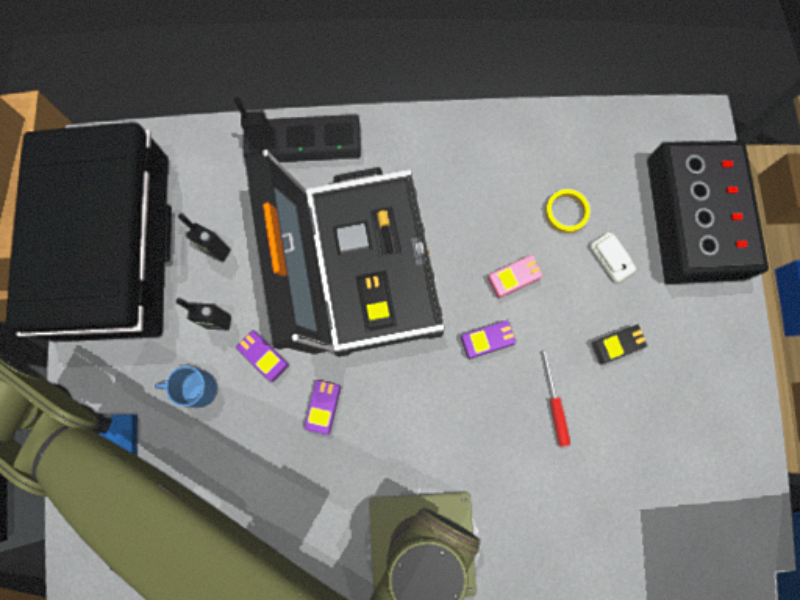

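The side view shows the lid open, with the orange lip at about (371,167) in the 800-px image. The top view shows the case rim corners at about (308,190), (410,172), (442,328) and (335,348), and the lip at (275,238). Radios stand behind the lid, and the arm is at left, clear of it.

```bash
cat > h.py <<'E'
import numpy as np,cv2
from plant import r
from scipy.spatial.transform import Rotation as R
def ray(c,uv):
    p=r.camera_params(c);K=p["camera_matrix"];uv=np.atleast_2d(np.asarray(uv,float))
    n=cv2.undistortPoints(uv[:,None],K,np.array([p["k1"],0,0,0.]))[:,0]
    M=R.from_rotvec(p["rvec"]).as_matrix();d=np.c_[n,np.ones(len(n))]@M
    return -M.T@p["tvec"],d   # world point = C + depth*d
def atz(c,uv,z):
    C,d=ray(c,uv);return C+d*((z-C[2])/d[:,2])[:,None]
def atd(c,uv,dep):
    C,d=ray(c,uv);return C+d*np.asarray(dep).reshape(-1,1)
def proj(c,P):
    p=r.camera_params(c);return cv2.projectPoints(np.atleast_2d(P).astype(float),p["rvec"],p["tvec"],p["camera_matrix"],np.array([p["k1"],0,0,0.]))[0][:,0]
E
python3 - <<'E'
from h import *
np.set_printoptions(precision=4,suppress=True)
print("rim",atz("top",np.array([[308,190],[410,172],[442,328],[335,348]])/1.5625,.09))
for c in("side","top"):
    im=cv2.imread(f"pics/{c}0.png");d=np.load(f"pics/{c}0.npy")
    hsv=cv2.cvtColor(im,cv2.COLOR_BGR2HSV);m=(hsv[...,0]>3)&(hsv[...,0]<16)&(hsv[...,1]>180)&(hsv[...,2]>90)
    if c=="side": m[:60]=0;m[130:]=0;m[:,:210]=0;m[:,270:]=0
    else: m[:120]=0;m[180:]=0;m[:,:160]=0;m[:,195:]=0
    v,u=np.nonzero(m&(d>0));P=atd(c,np.c_[u,v],d[v,u]);print(c,len(P),P.mean(0),np.median(P,0),P.min(0),P.max(0))
    uv=np.float32([[u.mean(),v.mean()]]);C,dd=ray(c,uv);print(uv,C,dd)
    ct=cv2.minAreaRect(np.c_[u,v].astype(np.float32));print(ct)
    np.save(f"pics/lip_{c}.npy",P)
C1,d1=ray("side",[[236.5,107.5]]);C2,d2=ray("top",[[177.9,153.3]])
s=np.linalg.lstsq(np.c_[d1[0],-d2[0]],C2-C1,rcond=None)[0];print("tri lip",C1+s[0]*d1[0],C2+s[1]*d2[0])
C1,d1=ray("side",[[231.4,116.8]]);C2,d2=ray("top",[[164.3,159.9]])
s=np.linalg.lstsq(np.c_[d1[0],-d2[0]],C2-C1,rcond=None)[0];print("tri pp",C1+s[0]*d1[0],C2+s[1]*d2[0])
print("hinge",atz("top",[[206.3,172.7]],.09),"slot",atz("top",[[265.6,157.4]],.09),atz("side",[[296.4,198.5]],.09))
for n in ("radio_a","mug"):
    for x in r.tip_of(n,"top")[:3]: print(n,x["conf"],atz("top",[x["pixel"][::-1]],0))
E
```

```text
rim [[ 0.734   0.196   0.09  ]
 [ 0.7627 -0.018   0.09  ]
 [ 0.4311 -0.0636  0.09  ]
 [ 0.4019  0.149   0.09  ]]
side 358 [0.5591 0.238  0.3162] [0.5484 0.219  0.3205] [0.4951 0.2058 0.1136] [1.0443 0.9709 0.3405]
[[235.7933 107.8129]] [-0.1143 -0.7149  0.6268] [[ 0.5745  0.8129 -0.2653]]
((236.68919372558594, 107.63514709472656), (13.645115852355957, 30.08501625061035), 80.53767395019531)
top 214 [0.559  0.2204 0.3232] [0.5593 0.2185 0.3236] [0.5009 0.2075 0.2978] [0.6334 0.2465 0.3449]
[[176.3084 153.3178]] [0.2465 0.0269 1.3423] [[ 0.2948  0.1827 -0.9624]]
((175.07225036621094, 152.2196502685547), (47.13772964477539, 7.983002662658691), 81.25383758544922)
tri lip [0.5502 0.2215 0.3219] [0.5584 0.2161 0.3234]
tri pp [0.5571 0.2594 0.2825] [0.5546 0.261  0.2821]
hinge [[0.5614 0.1699 0.09  ]] slot [[ 0.6018 -0.0195  0.09  ]] [[ 0.6055 -0.0121  0.09  ]]
radio_a 0.74 [[0.6496 0.4049 0.    ]]
radio_a 0.67 [[0.4814 0.4106 0.    ]]
mug 0.69 [[0.3409 0.455  0.    ]]
```

```bash
cat >> h.py <<'E'
H=np.array([.563,.174,.09]);A=np.radians(98);XC=np.array([np.cos(A),np.sin(A),0]);Z=np.array([0,0,1.])
R0=R.from_euler("xyz",[np.pi,0,np.radians(188)])
def lidpt(th,rho,n): return H+rho*(-np.cos(th)*XC+np.sin(th)*Z)+n*(np.sin(th)*XC+np.cos(th)*Z)
def tool(beta): return R0*R.from_euler("x",beta,degrees=True)   # beta=deg(th)-90 keeps tool in lid plane
def now():
    o=r.get_obs();return np.array(o["position"]),R.from_euler("xyz",o["ee_rot"]),o
def rel(p,q,P,Q):
    return np.r_[np.degrees((Q.inv()*q).as_rotvec()),Q.inv().apply(p-P)]
def rows(targets,start=None,hand=.68):
    P,Q,o=now()
    if start is not None: P,Q=start
    for p,q in targets: print("["+",".join("%g"%x for x in [*np.round(rel(p,q,P,Q)[:3],2),*np.round(rel(p,q,P,Q)[3:],4),hand])+"],")
E
python3 - <<'E'
from h import *
np.set_printoptions(precision=3,suppress=True)
# convention check + wrist joints
def Rf(q): return R.from_euler("z",q[0])*R.from_euler("y",q[1]+q[2])*R.from_euler("z",q[3])*R.from_euler("y",q[4])*R.from_euler("z",q[5]+np.pi/2)
P,Q,o=now();print((Rf(o["qpos"]).inv()*Q).magnitude())
for az,el,b in((20,100,10),(5,110,-30),(-12,125,-55),(-15,130,-85),(0,125,0)):
    W=(R.from_euler("z",az,degrees=True)*R.from_euler("y",el,degrees=True)).inv()*tool(b)
    print(b,W.as_euler("ZYZ",degrees=True)-[0,0,90])
rows([(np.array([.40,.5,.43]),R.from_euler("xyz",[np.pi,0,np.radians(170)])),(lidpt(1.75,.345,.005),tool(10)),(lidpt(1.75,.228,.005),tool(10))])
E
```

```text
1.9765628039489514e-16
10 [ -9.871  82.215 -76.47 ]
-30 [  31.253   74.24  -102.823]
-55 [  50.677   84.29  -129.323]
-85 [  70.932  104.014 -133.383]
0 [  0.  55. -98.]
[0.01,0,-16.8,-0.1316,-0.0233,-0.1986,0.68],
[9.7,-3.03,-34.71,-0.3861,-0.1863,-0.1972,0.68],
[9.7,-3.03,-34.71,-0.398,-0.2034,-0.0821,0.68],
```

>>> carry_out([
  [0, 0, -8, -0.03, -0.005, -0.05, 0.68],
  [0, 0, -13, -0.06, -0.01, -0.1, 0.68],
  [0, 0, -17, -0.09, -0.015, -0.15, 0.68],
  [0, 0, -17, -0.13, -0.023, -0.19, 0.68],
  [2, 0, -22, -0.17, -0.05, -0.198, 0.68],
  [4, -1, -27, -0.21, -0.075, -0.198, 0.68],
  [6, -2, -31, -0.25, -0.1, -0.198, 0.68],
  [8, -3, -34, -0.28, -0.12, -0.198, 0.68],
])

```text
t: 1.6
position: [0.488, 0.3486, 0.4303]
ee_rot: [-2.994, 0.01, -3.012]
contact_force: [0.1, 0.5, 1.0]
grip_width: 0.0279
gripper_force: 0.0
```

>>> carry_out([
  [0, 0, 0, 0, 0, 0, 0.68],
])

```text
t: 1.7
position: [0.4892, 0.3465, 0.4296]
ee_rot: [-2.993, 0.01, -3.019]
contact_force: [0.4, 1.5, 0.1]
grip_width: 0.0276
gripper_force: 0.0
```

```bash
python3 - <<'E'
from h import *
rows([(lidpt(1.75,.345,.005),tool(10)),(lidpt(1.75,.228,.005),tool(10))]);P,Q,o=now();print(P,o["qpos"],o["grip_width"],o["contact_force"])
E
```

```text
[1.49,0.42,-1.05,-0.051,-0.1124,0.0184,0.68],
[1.49,0.42,-1.05,-0.0502,-0.1159,0.1353,0.68],
[0.48916784 0.34650332 0.42962721] [ 0.58966372  0.0025007   1.45614083 -0.13899875  1.73955678 -1.12252006] 0.02762286173560719 [0.42646393 1.52845635 0.05412018]
```

>>> carry_out([
  [0.7, 0.2, -0.5, -0.02, -0.04, 0.005, 0.68],
  [1.5, 0.4, -1, -0.04, -0.08, 0.01, 0.68],
  [1.5, 0.4, -1, -0.05, -0.112, 0.02, 0.68],
  [1.5, 0.4, -1, -0.05, -0.113, 0.05, 0.68],
  [1.5, 0.4, -1, -0.05, -0.113, 0.05, 0.68],
])

```text
t: 2.2
position: [0.5511, 0.2373, 0.3922]
ee_rot: [-2.968, -0.008, -3.0]
contact_force: [-0.8, 0.3, -2.0]
grip_width: 0.0272
gripper_force: 0.0
```

```bash
python3 - <<'E'
from h import *
a,_=r.snapshot("side");b,_=r.snapshot("top")
P,Q,o=now();print(P,o["contact_force"])
print(proj("side",P),proj("top",P))
A_=cv2.resize(a[40:180,160:330],None,fx=3,fy=3);B_=cv2.resize(b[80:220,100:230],None,fx=3,fy=3)
cv2.imwrite("pics/c1.png",np.hstack([A_,B_])[:,:,::-1][:,:900] if 0 else cv2.resize(np.hstack([A_,B_])[:,:,::-1],(800,373)))
rows([(lidpt(1.75,.228,.005),tool(10))])
E
```

```text
[0.55147451 0.23886899 0.39616669] [0.15734128 0.73620246 0.4202793 ]
[[233.49500015  81.64037012]] [[163.07125276 148.04291121]]
[0.09,-0.1,0.26,-0.0025,-0.0058,0.085,0.68],
```

View pics/c1.png

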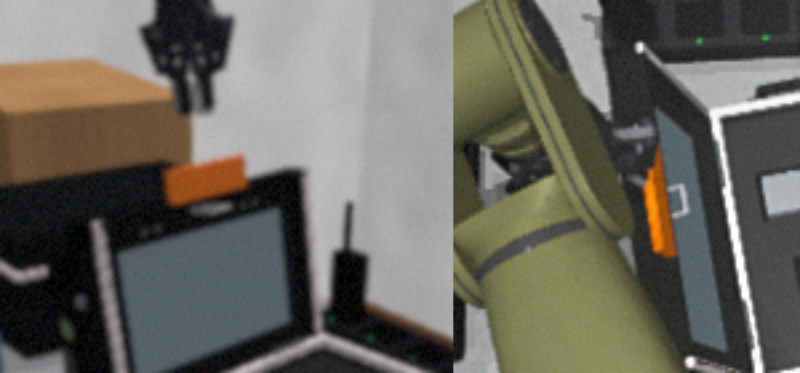

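In the side crop the fingertips at (190,105) hang above the orange lip at (205,180). In the top crop the lip is at (660,205), as in the model. I'll descend astride it.

>>> carry_out([
  [0, 0, 0, -0.002, -0.006, 0.02, 0.68],
  [0, 0, 0, -0.002, -0.006, 0.035, 0.68],
  [0, 0, 0, -0.002, -0.006, 0.05, 0.68],
  [0, 0, 0, -0.002, -0.006, 0.06, 0.68],
  [0, 0, 0, -0.002, -0.006, 0.07, 0.68],
  [0, 0, 0, -0.002, -0.006, 0.08, 0.68],
  [0, 0, 0, -0.002, -0.006, 0.085, 0.68],
])

```text
t: 3.0
position: [0.5565, 0.2183, 0.3128]
ee_rot: [-2.968, -0.002, -2.998]
contact_force: [-0.6, 0.3, -0.2]
grip_width: 0.0273
gripper_force: 0.0
```

```bash
python3 - <<'E'
from h import *
P,Q,o=now();print(P,o["contact_force"],o["grip_width"])
D=np.degrees
rows([(lidpt(1.75,.228,.005),tool(10))])
# closing: from model pose at 1.75 
rows([(lidpt(t,.230,.005),tool(D(t)-90)) for t in np.arange(1.70,1.34,-.05)],start=(lidpt(1.75,.228,.005),tool(10)))
E
```

```text
[0.55651918 0.21829583 0.31283033] [-0.58577485  0.30108313 -0.16434894] 0.02728007338707189
[0.08,-0.07,0.24,-0.0003,0.0007,-0.0008,0.68],
[-2.6,-0,-0,-0,-0.0115,-0.002,0.68],
[-5.46,-0,0,0,-0.023,-0.0015,0.68],
[-8.33,0,0,-0,-0.0344,-0.0003,0.68],
[-11.19,-0,-0,-0,-0.0458,0.0014,0.68],
[-14.06,0,-0,-0,-0.0571,0.0036,0.68],
[-16.92,-0,-0,-0,-0.0682,0.0065,0.68],
[-19.79,0,-0,-0,-0.0792,0.0099,0.68],
[-22.65,0,-0,-0,-0.09,0.0138,0.68],
```

>>> carry_out([
  [-1.3, 0, 0, 0, -0.006, -0.001, 0.68],
  [-2.6, 0, 0, 0, -0.011, -0.002, 0.68],
  [-4.2, 0, 0, 0, -0.017, -0.002, 0.68],
  [-5.8, 0, 0, 0, -0.024, -0.001, 0.68],
  [-8.3, 0, 0, 0, -0.034, 0, 0.68],
  [-11.2, 0, 0, 0, -0.046, 0.001, 0.68],
  [-14.1, 0, 0, 0, -0.057, 0.004, 0.68],
  [-16.9, 0, 0, 0, -0.068, 0.007, 0.68],
])

```text
t: 3.8
position: [0.5668, 0.1498, 0.3203]
ee_rot: [3.017, 0.002, -2.999]
contact_force: [-1.6, 2.8, -1.1]
grip_width: 0.0272
gripper_force: 1.4
```

```bash
python3 - <<'E'
from h import *
P,Q,o=now();print(P,o["contact_force"],o["qpos"])
D=np.degrees
x,z=(P-H)@XC,P[2]-.09;print("angle",np.arctan2(z,-x),np.hypot(x,z))
rows([(lidpt(t,.232,.005),tool(D(t)-90)) for t in np.arange(1.40,1.04,-.05)])
E
```

```text
[0.56683863 0.14984417 0.32026839] [-1.55526807  2.80056543 -1.06044214] [ 0.10791983 -0.06357532  1.69761605  0.12511648  1.51084602 -1.61370025]
angle 1.464990843318784 0.23156333000493157
[-2.63,0.06,0.21,0.0005,-0.0101,-0.0005,0.68],
[-5.49,0.06,0.21,0.0005,-0.0217,0.0001,0.68],
[-8.36,0.05,0.21,0.0006,-0.0332,0.0013,0.68],
[-11.22,0.05,0.21,0.0006,-0.0447,0.003,0.68],
[-14.09,0.04,0.21,0.0006,-0.056,0.0053,0.68],
[-16.95,0.04,0.21,0.0007,-0.0673,0.0081,0.68],
[-19.82,0.03,0.21,0.0007,-0.0784,0.0116,0.68],
[-22.68,0.02,0.21,0.0008,-0.0893,0.0155,0.68],
```

Contact is light and the lid follows. I'll continue at 0.5 rad/s.

>>> carry_out([
  [-2.6, 0, 0.1, 0, -0.01, -0.001, 0.68],
  [-5.5, 0, 0.2, 0.001, -0.022, 0, 0.68],
  [-8.4, 0, 0.2, 0.001, -0.033, 0.001, 0.68],
  [-11.2, 0, 0.2, 0.001, -0.045, 0.003, 0.68],
  [-14.1, 0, 0.2, 0.001, -0.056, 0.005, 0.68],
  [-16.9, 0, 0.2, 0.001, -0.067, 0.008, 0.68],
  [-19.8, 0, 0.2, 0.001, -0.078, 0.012, 0.68],
  [-21.5, 0, 0.2, 0.001, -0.086, 0.015, 0.68],
])

```text
t: 4.6
position: [0.578, 0.0656, 0.2942]
ee_rot: [2.644, 0.0, -3.004]
contact_force: [0.2, 0.5, 0.5]
grip_width: 0.0274
gripper_force: 0.0
```

```bash
python3 - <<'E'
from h import *
P,Q,o=now();print(P,o["contact_force"],o["qpos"])
D=np.degrees
x,z=(P-H)@XC,P[2]-.09;print("angle",np.arctan2(z,-x),np.hypot(x,z))
rows([(lidpt(t,.234,.005),tool(D(t)-90)) for t in np.arange(1.06,.76,-.04)])
E
```

```text
[0.57795729 0.06563947 0.294184  ] [0.19453334 0.45144852 0.46917252] [-0.19735592 -0.00337984  1.73371729  0.46728877  1.58590834 -1.94055543]
angle 1.0789744569535624 0.2316392812426584
[-0.78,0.06,-0.08,-0.0003,0.0006,-0.0024,0.68],
[-3.07,0.06,-0.08,-0.0003,-0.0088,-0.0023,0.68],
[-5.37,0.06,-0.08,-0.0003,-0.0181,-0.0018,0.68],
[-7.66,0.06,-0.08,-0.0003,-0.0275,-0.0009,0.68],
[-9.95,0.06,-0.08,-0.0003,-0.0367,0.0003,0.68],
[-12.24,0.07,-0.08,-0.0003,-0.046,0.0019,0.68],
[-14.53,0.07,-0.07,-0.0003,-0.0551,0.0039,0.68],
[-16.83,0.07,-0.07,-0.0004,-0.0642,0.0062,0.68],
```

>>> carry_out([
  [-1, 0, 0, 0, -0.002, -0.002, 0.68],
  [-2, 0, 0, 0, -0.005, -0.002, 0.68],
  [-3.1, 0, 0, 0, -0.009, -0.002, 0.68],
  [-5.4, 0, 0, 0, -0.018, -0.002, 0.68],
  [-7.7, 0, 0, 0, -0.027, -0.001, 0.68],
  [-10, 0, 0, 0, -0.037, 0, 0.68],
  [-12.2, 0, 0, 0, -0.046, 0.002, 0.68],
  [-12.2, 0, 0, 0, -0.046, 0.002, 0.68],
])

```text
t: 5.4
position: [0.5827, 0.027, 0.2667]
ee_rot: [2.431, -0.006, -3.004]
contact_force: [0.5, -2.4, -3.5]
grip_width: 0.0275
gripper_force: 2.1
```

```bash
python3 - <<'E'
from h import *
P,Q,o=now();print(P,o["contact_force"],o["qpos"])
D=np.degrees
x,z=(P-H)@XC,P[2]-.09;print("angle",np.arctan2(z,-x),np.hypot(x,z))
rows([(lidpt(t,.234,.005),tool(D(t)-90)) for t in np.arange(.82,.53,-.04)])
a,_=r.snapshot("side");b,_=r.snapshot("top")
cv2.imwrite("pics/d1.png",cv2.resize(np.hstack([a[60:260,150:350],b[80:280,130:330]])[:,:,::-1],(800,400)))
E
```

```text
[0.5826506  0.02702547 0.26673883] [ 0.49202106 -2.39992852 -3.50440557] [-0.32869565  0.09489804  1.73502917  0.62307156  1.66413464 -2.08891836]
angle 0.8727392329413793 0.23070171659794425
[-2.28,-0.17,-0.32,-0.001,-0.0073,-0.0033,0.68],
[-4.57,-0.16,-0.32,-0.0011,-0.0166,-0.003,0.68],
[-6.86,-0.15,-0.32,-0.0011,-0.026,-0.0022,0.68],
[-9.15,-0.15,-0.33,-0.0012,-0.0353,-0.0011,0.68],
[-11.45,-0.14,-0.33,-0.0012,-0.0445,0.0003,0.68],
[-13.74,-0.13,-0.33,-0.0013,-0.0537,0.0022,0.68],
[-16.03,-0.13,-0.34,-0.0014,-0.0628,0.0044,0.68],
[-18.32,-0.12,-0.34,-0.0014,-0.0718,0.007,0.68],
```

View pics/d1.png

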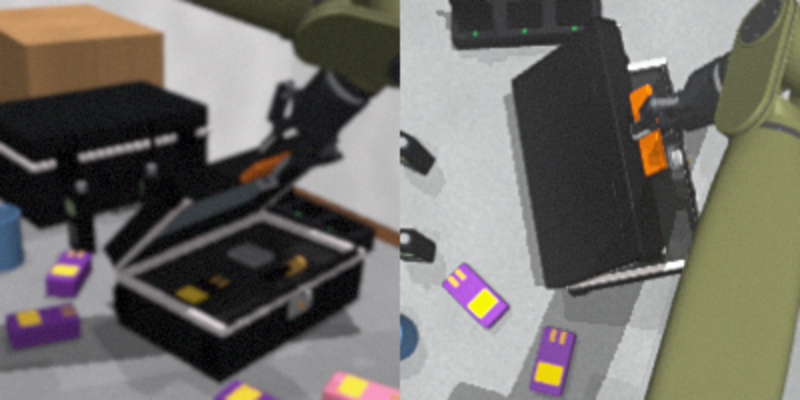

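The lid follows: in the left crop the lip at (265,165) lies on the inner finger at about 4 N. The wrist and arm are clear of everything. I'll lower on with less tool rotation.

```bash
cat >> h.py <<'E'
def cage(th,beta,ins=.008):
    q=tool(beta);return lidpt(th,.2375,.005)+ins*q.apply([0,0,1]),q
E
python3 - <<'E'
from h import *
rows([cage(.87-.04*i,-41-1.4*i) for i in range(9)],hand=.6)
E
```

```text
[-0.3,-0.21,-0.2,-0.001,0.0027,0.0013,0.6],
[-1.7,-0.2,-0.2,-0.0011,-0.0066,0.0012,0.6],
[-3.1,-0.2,-0.2,-0.0011,-0.0159,0.0015,0.6],
[-4.5,-0.2,-0.21,-0.0011,-0.0252,0.0021,0.6],
[-5.9,-0.2,-0.21,-0.0012,-0.0345,0.0032,0.6],
[-7.3,-0.19,-0.21,-0.0012,-0.0437,0.0046,0.6],
[-8.7,-0.19,-0.21,-0.0012,-0.0528,0.0063,0.6],
[-10.1,-0.19,-0.21,-0.0013,-0.0619,0.0084,0.6],
[-11.5,-0.19,-0.22,-0.0013,-0.0708,0.0109,0.6],
```

>>> carry_out([
  [-1.7, 0, 0, -0.001, -0.006, 0.001, 0.6],
  [-3.1, 0, 0, -0.001, -0.015, 0.0015, 0.6],
  [-4.5, 0, 0, -0.001, -0.025, 0.002, 0.6],
  [-5.9, 0, 0, -0.001, -0.034, 0.003, 0.6],
  [-7.3, 0, 0, -0.001, -0.044, 0.005, 0.6],
  [-8.7, 0, 0, -0.001, -0.053, 0.006, 0.6],
  [-10.1, 0, 0, -0.001, -0.062, 0.008, 0.6],
  [-11.5, 0, 0, -0.001, -0.071, 0.011, 0.6],
])

```text
t: 6.3
position: [0.5902, -0.0177, 0.2142]
ee_rot: [2.229, -0.002, -3.001]
contact_force: [0.4, -1.5, -2.4]
grip_width: 0.0342
gripper_force: 1.5
```

```bash
python3 - <<'E'
from h import *
P,Q,o=now();print(P,o["contact_force"],o["qpos"],o["grip_width"])
rows([cage(.52-.035*i,-53-.9*i) for i in range(9)],hand=.6)
E
```

```text
[ 0.59024345 -0.01765062  0.21418169] [ 0.40194931 -1.52400258 -2.41415491] [-0.44040131  0.25360898  1.71843176  0.7337343   1.73335023 -2.24531719] 0.03422281742758676
[-0.7,-0.11,-0.09,0.0003,-0.0075,0.0012,0.6],
[-1.6,-0.11,-0.09,0.0003,-0.0156,0.0023,0.6],
[-2.5,-0.11,-0.1,0.0003,-0.0237,0.0037,0.6],
[-3.4,-0.11,-0.1,0.0002,-0.0317,0.0054,0.6],
[-4.3,-0.1,-0.1,0.0002,-0.0396,0.0073,0.6],
[-5.2,-0.1,-0.1,0.0002,-0.0475,0.0096,0.6],
[-6.1,-0.1,-0.1,0.0002,-0.0553,0.0121,0.6],
[-7,-0.1,-0.1,0.0002,-0.063,0.0149,0.6],
[-7.9,-0.1,-0.1,0.0002,-0.0706,0.0179,0.6],
```

>>> carry_out([
  [-0.7, 0, 0, 0, -0.0075, 0.001, 0.6],
  [-1.6, 0, 0, 0, -0.0155, 0.002, 0.6],
  [-2.5, 0, 0, 0, -0.0235, 0.0035, 0.6],
  [-3.4, 0, 0, 0, -0.0315, 0.005, 0.6],
  [-4.3, 0, 0, 0, -0.0395, 0.007, 0.6],
  [-5.2, 0, 0, 0, -0.0475, 0.0095, 0.6],
  [-6.1, 0, 0, 0, -0.055, 0.012, 0.6],
  [-6.1, 0, 0, 0, -0.055, 0.012, 0.6],
])

```text
t: 7.1
position: [0.5936, -0.0416, 0.1622]
ee_rot: [2.124, -0.004, -3.003]
contact_force: [1.0, -0.9, -8.0]
grip_width: 0.0342
gripper_force: 3.1
```

```bash
python3 - <<'E'
from h import *
P,Q,o=now();print(P,o["contact_force"],o["qpos"],o["grip_width"])
rows([cage(.31-.03*i,-59) for i in range(10)],hand=.6)
a,_=r.snapshot("side");b,_=r.snapshot("top")
cv2.imwrite("pics/e1.png",cv2.resize(np.hstack([a[60:260,150:350],b[80:280,130:330]])[:,:,::-1],(800,400)))
E
```

```text
[ 0.59355396 -0.04159361  0.16218018] [ 0.97054782 -0.92018268 -8.03821242] [-0.49039319  0.37888203  1.70249208  0.77334995  1.75314583 -2.33890993] 0.034188523734340115
[-0.69,-0.05,-0.21,0.0003,0.0007,-0.0005,0.6],
[-0.69,-0.05,-0.21,0.0002,-0.0062,0.0012,0.6],
[-0.69,-0.05,-0.21,0.0002,-0.0131,0.003,0.6],
[-0.69,-0.05,-0.21,0.0002,-0.0199,0.0051,0.6],
[-0.69,-0.05,-0.21,0.0001,-0.0266,0.0074,0.6],
[-0.69,-0.05,-0.21,0.0001,-0.0333,0.0099,0.6],
[-0.69,-0.05,-0.21,0.0001,-0.0399,0.0126,0.6],
[-0.69,-0.05,-0.21,0.0001,-0.0464,0.0155,0.6],
[-0.69,-0.05,-0.21,0,-0.0528,0.0186,0.6],
[-0.69,-0.05,-0.21,0,-0.0592,0.0218,0.6],
```

View pics/e1.png

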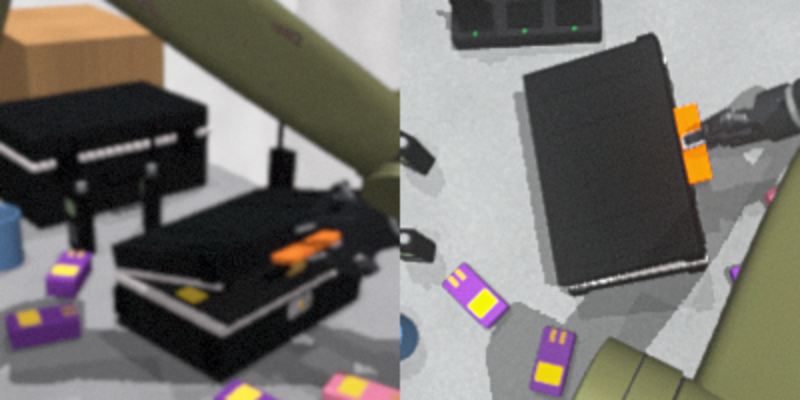

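The lid is nearly down with the lip on the lower finger, at (305,245) in the left crop, carrying 8 N. I'll lower it slowly.

>>> carry_out([
  [-0.3, 0, 0, 0, -0.003, 0.0005, 0.6],
  [-0.7, 0, 0, 0, -0.008, 0.0015, 0.6],
  [-0.7, 0, 0, 0, -0.013, 0.003, 0.6],
  [-0.7, 0, 0, 0, -0.018, 0.0045, 0.6],
  [-0.7, 0, 0, 0, -0.023, 0.006, 0.6],
  [-0.7, 0, 0, 0, -0.028, 0.008, 0.6],
  [-0.7, 0, 0, 0, -0.032, 0.0095, 0.6],
  [-0.7, 0, 0, 0, -0.036, 0.011, 0.6],
])

```text
t: 8.0
position: [0.5949, -0.0506, 0.1275]
ee_rot: [2.112, -0.002, -3.001]
contact_force: [-0.0, -0.1, -4.6]
grip_width: 0.0344
gripper_force: 1.8
```

```bash
python3 - <<'E'
from h import *
P,Q,o=now();print(P,o["contact_force"],o["qpos"],o["grip_width"])
rows([cage(.14-.015*i,-59) for i in range(10)],hand=.6)
E
```

```text
[ 0.59494519 -0.05057378  0.12753936] [-0.03435434 -0.05225071 -4.60557668] [-0.50287895  0.43806502  1.6964608   0.7674596   1.7313795  -2.38530497] 0.03435757829759853
[-0,-0.08,-0.07,0.0004,-0.0035,0.0012,0.6],
[-0,-0.08,-0.07,0.0004,-0.0068,0.0025,0.6],
[-0,-0.08,-0.07,0.0004,-0.01,0.0039,0.6],
[-0,-0.08,-0.07,0.0004,-0.0133,0.0054,0.6],
[-0,-0.08,-0.07,0.0003,-0.0165,0.0068,0.6],
[-0,-0.08,-0.07,0.0003,-0.0197,0.0084,0.6],
[-0,-0.08,-0.07,0.0003,-0.0229,0.01,0.6],
[-0,-0.08,-0.07,0.0003,-0.0261,0.0116,0.6],
[-0,-0.08,-0.07,0.0003,-0.0292,0.0133,0.6],
[-0,-0.08,-0.07,0.0003,-0.0324,0.015,0.6],
```

>>> carry_out([
  [0, 0, 0, 0, -0.003, 0.001, 0.6],
  [0, 0, 0, 0, -0.006, 0.0022, 0.6],
  [0, 0, 0, 0, -0.009, 0.0035, 0.6],
  [0, 0, 0, 0, -0.012, 0.0048, 0.6],
  [0, 0, 0, 0, -0.015, 0.0062, 0.6],
  [0, 0, 0, 0, -0.017, 0.0072, 0.6],
  [0, 0, 0, 0, -0.019, 0.0082, 0.6],
  [0, 0, 0, 0, -0.019, 0.0082, 0.6],
])

```text
t: 8.8
position: [0.5955, -0.0533, 0.1078]
ee_rot: [2.112, -0.001, -3.001]
contact_force: [-0.8, -0.0, 0.1]
grip_width: 0.0342
gripper_force: 0.0
```

>>> carry_out([
  [0, 0, 0, 0, -0.002, 0.001, 0.6],
  [0, 0, 0, 0, -0.004, 0.001, 0.6],
  [0, 0, 0, 0, -0.004, -0.007, 0.6],
  [0, 0, 0, 0, -0.004, -0.018, 0.6],
  [0, 0, 0, 0, -0.004, -0.03, 0.6],
  [0, 0, 0, 0, -0.004, -0.045, 0.6],
  [0, 0, 0, 0, -0.004, -0.065, 0.6],
  [0, 0, 0, 0, -0.004, -0.085, 0.6],
])

```text
t: 9.6
position: [0.6062, -0.1292, 0.149]
ee_rot: [2.113, -0.001, -3.002]
contact_force: [0.3, 0.0, 0.6]
grip_width: 0.0344
gripper_force: 0.0
```

```bash
python3 - <<'E'
from h import *
P,Q,o=now();print(P,o["contact_force"],o["qpos"])
a,d=r.snapshot("side");b,e=r.snapshot("top")
cv2.imwrite("pics/f1.png",cv2.resize(np.hstack([a[60:260,150:350],b[80:280,130:330]])[:,:,::-1],(800,400)))
for c,dd in(("side",d),("top",e)):
    for n in("lip","press_point"):
        for x in r.tip_of(n,c)[:1]:
            v,u=np.round(x["pixel"]).astype(int);print(c,n,round(x["conf"],2),x["pixel"],atd(c,[x["pixel"][::-1]],np.median(dd[v-1:v+2,u-1:u+2])))
for th in(.05,.02): print(th,"lip",lidpt(th,.2375,.01),"pp",lidpt(th,.2,.045))
pp=lidpt(.05,.2,.045);v=R0
rows([(P+[0,-.02,.10],tool(-59)),(pp+[0,0,.06],tool(0)),(pp+[0,0,.015],tool(0))],hand=1)
E
```

```text
[ 0.60616352 -0.12923656  0.14902663] [0.30138537 0.01662784 0.59526993] [-0.58941183  0.49483626  1.57424729  0.72142545  1.82909664 -2.3964721 ]
side lip 0.91 [199.4, 305.0] [[ 0.59084663 -0.06093339  0.11327497]]
side press_point 0.72 [199.2, 299.2] [[ 0.57918875 -0.0491955   0.11239778]]
top lip 0.71 [156.4, 279.6] [[ 0.59595472 -0.0623237   0.11421156]]
top press_point 0.56 [155.3, 265.1] [[ 0.59206255 -0.0162      0.14768307]]
0.05 lip [ 0.59594275 -0.06039981  0.11185756] pp [ 0.59048683 -0.02157892  0.1449396 ]
0.02 lip [ 0.59601917 -0.06094359  0.10474768] pp [ 0.59070381 -0.02312282  0.13899073]
[0.04,-0.12,-0.11,0.0027,0.0759,-0.0713,1],
[59.04,-0.16,-0.04,0.0002,0.1043,0.0617,1],
[59.04,-0.16,-0.04,0.0001,0.0657,0.0848,1],
```

View pics/f1.png

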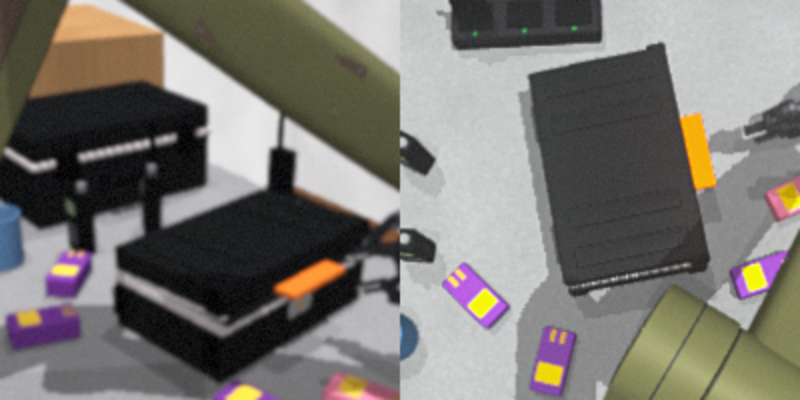

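The lid rests on its seal at roughly 0.05 rad. The lip is at (310,278) in the left crop and (698,150) in the right one, and the gripper is clear. Next I'll lift, turn the tool down with the fingers shut, and go over the press point.

>>> carry_out([
  [5, 0, 0, 0, 0.03, -0.03, 0.8],
  [12, 0, 0, 0, 0.06, -0.055, 1],
  [20, 0, 0, 0, 0.08, -0.06, 1],
  [28, 0, 0, 0, 0.095, -0.04, 1],
  [36, 0, 0, 0, 0.11, -0.01, 1],
  [44, 0, 0, 0, 0.115, 0.02, 1],
  [52, 0, 0, 0, 0.11, 0.045, 1],
  [59, 0, 0, 0, 0.104, 0.062, 1],
])

```text
t: 10.7
position: [0.5901, -0.0194, 0.2049]
ee_rot: [-3.137, -0.0, -2.999]
contact_force: [-0.1, 0.3, -0.4]
grip_width: 0.0002
gripper_force: 0.0
```

>>> carry_out([
  [0, 0, 0, 0, 0, 0, 1],
  [0, 0, 0, 0, 0, 0, 1],
])

```text
t: 10.9
position: [0.5901, -0.0202, 0.2041]
ee_rot: [3.14, -0.004, -2.999]
contact_force: [-0.8, 0.4, 0.8]
grip_width: -0.0001
gripper_force: 0.0
```

```bash
python3 - <<'E'
from h import *
P,Q,o=now();print(P,o["contact_force"],o["qpos"],o["grip_width"])
pp=lidpt(.05,.2,.045)
rows([(pp+[0,0,.01],tool(0)),(pp,tool(0))],hand=1)
E
```

```text
[ 0.59011494 -0.02018087  0.20406376] [-0.81106795  0.36905382  0.7792367 ] [-1.25186481e-01  1.45834604e-02  1.81174431e+00  2.19855727e-04
  1.31909683e+00 -1.83898169e+00] -5.246011662596254e-05
[0.07,-0.21,0.19,-0.0003,-0.0015,0.0491,1],
[0.07,-0.21,0.19,-0.0004,-0.0015,0.0591,1],
```

>>> carry_out([
  [0, 0, 0, 0, -0.001, 0.02, 1],
  [0, 0, 0, 0, -0.0015, 0.04, 1],
  [0, 0, 0, 0, -0.0015, 0.05, 1],
  [0, 0, 0, 0, -0.0015, 0.053, 1],
  [0, 0, 0, 0, -0.0015, 0.055, 1],
  [0, 0, 0, 0, -0.0015, 0.057, 1],
  [0, 0, 0, 0, -0.0015, 0.058, 1],
  [0, 0, 0, 0, -0.0015, 0.058, 1],
])

```text
t: 11.7
position: [0.5914, -0.0233, 0.1475]
ee_rot: [-3.141, -0.001, -3.001]
contact_force: [0.5, 0.1, 0.6]
grip_width: -0.0002
gripper_force: 0.0
```

>>> carry_out([
  [0, 0, 0, 0, 0, 0.001, 1],
  [0, 0, 0, 0, 0, 0.001, 1],
])

```text
t: 11.9
position: [0.5915, -0.0233, 0.1465]
ee_rot: [-3.141, -0.001, -3.001]
contact_force: [0.6, -0.2, -0.1]
grip_width: -0.0002
gripper_force: 0.3
```

>>> carry_out([
  [0, 0, 0, 0, 0, 0.001, 1],
  [0, 0, 0, 0, 0, 0.001, 1],
])

```text
t: 12.1
position: [0.5916, -0.0235, 0.1456]
ee_rot: [-3.141, -0.001, -3.001]
contact_force: [0.9, -0.9, 2.9]
grip_width: 0.0001
gripper_force: 1.1
```

>>> carry_out([
  [0, 0, 0, 0, 0, 0.001, 1],
  [0, 0, 0, 0, 0, 0.001, 1],
])

```text
t: 12.3
position: [0.5916, -0.0237, 0.1447]
ee_rot: [-3.14, -0.001, -3.001]
contact_force: [1.1, -2.5, 4.6]
grip_width: -0.0002
gripper_force: 2.0
```

>>> carry_out([
  [0, 0, 0, 0, 0, 0.001, 1],
  [0, 0, 0, 0, 0, 0.001, 1],
])

```text
t: 12.5
position: [0.5916, -0.0239, 0.1437]
ee_rot: [-3.14, -0.001, -3.001]
contact_force: [-0.1, -2.9, 6.1]
grip_width: 0.0001
gripper_force: 2.3
```

>>> carry_out([
  [0, 0, 0, 0, 0, 0.001, 1],
  [0, 0, 0, 0, 0, 0.001, 1],
])

```text
t: 12.7
position: [0.5917, -0.0241, 0.1428]
ee_rot: [-3.14, -0.001, -3.002]
contact_force: [-0.5, -3.7, 6.3]
grip_width: 0.0002
gripper_force: 2.7
```

>>> carry_out([
  [0, 0, 0, 0, -0.0004, 0.001, 1],
  [0, 0, 0, 0, -0.0004, 0.001, 1],
])

```text
t: 12.9
position: [0.5917, -0.0243, 0.142]
ee_rot: [-3.14, -0.001, -3.001]
contact_force: [-0.3, -3.4, 6.3]
grip_width: -0.0001
gripper_force: 3.0
```

>>> carry_out([
  [0, 0, 0, 0, -0.0003, 0.001, 1],
  [0, 0, 0, 0, -0.0003, 0.001, 1],
])

```text
t: 13.1
position: [0.5918, -0.0245, 0.1412]
ee_rot: [-3.14, -0.001, -3.001]
contact_force: [-1.6, -3.3, 7.1]
grip_width: -0.0002
gripper_force: 3.5
```

>>> carry_out([
  [0, 0, 0, 0, -0.0003, 0.0007, 1],
  [0, 0, 0, 0, -0.0003, 0.0007, 1],
])

```text
t: 13.3
position: [0.5918, -0.0246, 0.1406]
ee_rot: [-3.141, -0.001, -3.001]
contact_force: [-0.9, -3.3, 8.6]
grip_width: -0.0001
gripper_force: 3.8
```

>>> carry_out([
  [0, 0, 0, 0, -0.0003, 0.0007, 1],
  [0, 0, 0, 0, -0.0003, 0.0007, 1],
])

```text
t: 13.5
position: [0.5918, -0.0248, 0.14]
ee_rot: [-3.141, -0.001, -3.002]
contact_force: [-2.1, -2.2, 8.0]
grip_width: -0.0002
gripper_force: 4.1
```

>>> carry_out([
  [0, 0, 0, 0, -0.0003, 0.0007, 1],
  [0, 0, 0, 0, -0.0003, 0.0007, 1],
])

```text
t: 13.7
position: [0.5918, -0.025, 0.1394]
ee_rot: [-3.141, -0.001, -3.001]
contact_force: [-2.1, -1.7, 8.5]
grip_width: 0.0001
gripper_force: 4.4
```

>>> carry_out([
  [0, 0, 0, 0, -0.0003, 0.0006, 1],
  [0, 0, 0, 0, -0.0003, 0.0006, 1],
])

```text
t: 13.9
position: [0.5918, -0.0251, 0.139]
ee_rot: [-3.141, -0.001, -3.001]
contact_force: [-3.0, -0.9, 9.6]
grip_width: -0.0
gripper_force: 4.8
```

>>> carry_out([
  [0, 0, 0, 0, -0.0002, 0.0007, 1],
  [0, 0, 0, 0, -0.0002, 0.0007, 1],
])

```text
t: 14.1
position: [0.5919, -0.0252, 0.1385]
ee_rot: [3.142, -0.001, -3.001]
contact_force: [-3.1, -0.9, 9.8]
grip_width: -0.0001
gripper_force: 5.2
```

>>> carry_out([
  [0, 0, 0, 0, -0.0002, 0.0007, 1],
  [0, 0, 0, 0, -0.0002, 0.0007, 1],
])

```text
t: 14.3
position: [0.5919, -0.0253, 0.1381]
ee_rot: [3.141, -0.001, -3.001]
contact_force: [-5.0, -1.1, 11.5]
grip_width: 0.0001
gripper_force: 5.9
```

>>> carry_out([
  [0, 0, 0, 0, -0.0002, 0.0006, 1],
  [0, 0, 0, 0, -0.0002, 0.0006, 1],
])

```text
t: 14.5
position: [0.5919, -0.0253, 0.138]
ee_rot: [3.141, -0.001, -3.001]
contact_force: [-5.6, 0.5, 15.2]
grip_width: 0.0002
gripper_force: 7.1
```

The force rises steeply while the position stalls, so this looks like the hard stop past the snap. I'll back off and check whether the lid stays down.

>>> carry_out([
  [0, 0, 0, 0, 0.0, -0.002, 1],
  [0, 0, 0, 0, 0.0, -0.004, 1],
  [0, 0, 0, 0, 0.0, -0.006, 1],
  [0, 0, 0, 0, 0.0, -0.01, 1],
  [0, 0, 0, 0, 0.0, -0.02, 1],
  [0, 0, 0, 0, 0.0, -0.04, 1],
  [0, 0, 0, 0, 0.0, -0.07, 1],
  [0, 0, 0, 0, 0.0, -0.1, 1],
])

```text
t: 15.3
position: [0.5912, -0.0256, 0.2361]
ee_rot: [3.141, -0.003, -3.001]
contact_force: [0.9, -0.1, 0.2]
grip_width: -0.0001
gripper_force: 0.0
```

>>> carry_out([
  [0, 0, 0, 0, 0.02, -0.04, 1],
  [0, 0, 0, 0, 0.06, -0.07, 1],
  [0, 0, 0, 0, 0.1, -0.08, 1],
  [0, 0, 0, 0, 0.15, -0.08, 1],
  [0, 0, 0, 0, 0.2, -0.08, 1],
  [0, 0, 0, 0, 0.2, -0.08, 1],
])

```text
t: 15.9
position: [0.5625, 0.1773, 0.3159]
ee_rot: [3.14, -0.001, -2.995]
contact_force: [0.1, 1.1, -0.2]
grip_width: -0.0003
gripper_force: 0.0
```

```bash
python3 - <<'E'
from h import *
P,Q,o=now();print(P,o["contact_force"])
a,d=r.snapshot("side");b,e=r.snapshot("top")
cv2.imwrite("pics/g1.png",cv2.resize(np.hstack([a[60:260,150:350],b[80:280,130:330]])[:,:,::-1],(800,400)))
for c,dd in(("side",d),("top",e)):
    im=a if c=="side" else b
    hsv=cv2.cvtColor(im,cv2.COLOR_RGB2HSV);m=((hsv[...,0]>3)&(hsv[...,0]<20)&(hsv[...,1]>180)&(hsv[...,2]>120)).astype(np.uint8)
    n,l,s,ce=cv2.connectedComponentsWithStats(m)
    t=proj(c,lidpt(.03,.2375,.01))[0];k=1+np.argmin([np.hypot(*(ce[i]-t))+(1e3 if s[i,4]<60 else 0) for i in range(1,n)])
    v,u=np.nonzero((l==k)&(dd>0));W=atd(c,np.c_[u,v],dd[v,u]);print(c,ce[k],[proj(c,lidpt(x,.2375,.01))[0].round(1) for x in(.05,.02)],np.median(W,0))
    # lid top: points on plane
    g=[lidpt(.02,x,.045)+y*np.array([XC[1],-XC[0],0]) for x in np.linspace(.03,.2,12) for y in np.linspace(-.13,.13,14)]
    uv=np.round(proj(c,np.array(g))).astype(int);z=dd[uv[:,1],uv[:,0]];W=atd(c,uv,z);ok=(z>0)&(abs(W[:,2]-.14)<.02);W=W[ok]-H
    A_=np.c_[-(W@XC),np.ones(len(W))];print("slope",np.linalg.lstsq(A_,W[:,2],rcond=None)[0],ok.sum())
E
```

```text
[0.56251097 0.1773335  0.31593915] [ 0.13772844  1.06297115 -0.15345866]
side [304.02507837 201.89968652] [array([306.1, 199.3]), array([306. , 201.5])] [ 0.589607   -0.05987115  0.10535967]
slope [0.01426837 0.04950656] 166
top [277.06698565 150.71291866] [array([278.9, 156.6]), array([279. , 157.2])] [ 0.61797733 -0.05622985  0.10575469]
slope [0.01325158 0.04941233] 148
```

View pics/g1.png

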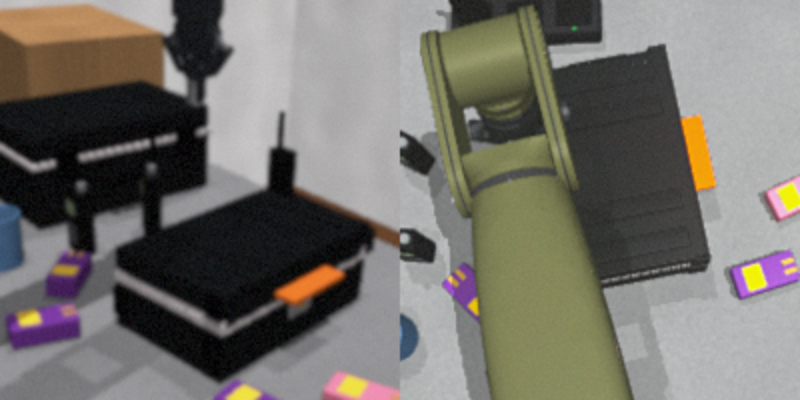

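The lip top now sits at z = 0.105, down from 0.113 before pressing. The lid slope is about 0.014 to 0.02 rad, below the 0.03 it would spring back to, so the catch holds. In the picture the lid is shut with the lip at (310,285), and the arm touches nothing.

```bash
python3 -c "
from plant import r
print(r.hand_in())"
```

```text
the job is handed in; nothing more can be done
None
```

The case is closed and handed in: the lid was lowered onto its seal by the lip without dropping, then pressed with about 15 N until it stayed down. It measured about 0.014–0.02 rad after release, so the catch is holding, and the arm is clear of everything.

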